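Unlock the food-waste caddy and hold its lid half open

ROBOT

A 6-joint arm with a two-finger parallel gripper is mounted at the origin on a cart in front of the work surface, level with it; the furniture and walls round the work are solid. World frame = base frame: x ahead of the robot, y to its left, z up, the work surface at z = 0. Lengths are in m, angles in rad, forces in N, time in s.
With the tool pointing down it reaches from about 0.325 to 0.925 m from the base axis. Payload 3.1 kg.
Tool frame: the origin (TCP) lies midway between the tips of the shut fingers; the grasp point (between the pads) lies 19 mm behind it; z points along the fingers, y is the line along which they close (so a half turn about z gives the same grasp; the last joint's range is limited). The gripper opens to 85 mm and grips with 20 to 120 N. Pads are 22 mm wide; open, the fingers measure 114 mm over their backs; the gripper's body (76 mm by 85 mm) begins 54 mm behind the grasp point. The pads swing forward as they close: fully open they stand 13 mm farther back than shut.
Start: joints at [-1.45, 0.217, 1.613, -0, 1.311, -0.112], TCP at [0.144, -0.608, 0.231] pointing down, gripper open.
Joint ranges: [-2.75, 2.75], [-0.78, 2.1], [0.31, 2.55], [-1.13, 4.27], [0.13, 2.63], [-2.58, 2.58]. Speed limits (rad/s): [2.79, 2.79, 3.14, 3.14, 3.14, 3.14].

INTERFACE

Orientations are given as a unit quaternion [w, x, y, z].
In Python, from station import readout, camera, calibration, finish_job, nets gives the robot as it stands.
- The arm moves only by the shell command python3 -m inch 'ROWS' [OPENING] [FORCE]. ROWS is JSON, a list of rows, each a list of 4 numbers: the shift along the tool's x, y, z in cm, then the turn about the tool's z in rad. A call has 1 to 10 rows; each row is the pose to reach, as a shift and turn from the pose commanded when the call began, along the tool's axes at that moment; what a row does not reach only later rows make up. A row lasts 1/8 s, in which the tool goes at most 62.5 mm and 10.7 degrees, less where a joint would pass 70% of its speed; a pose out of reach is approached as far as the arm can. A call with a gripper value outside its range is refused whole. OPENING is the opening, from 0 (shut) to 1 (fully open), set as the call begins (- or left out, the last holds). The fingers move at their own pace and stop on an object; FORCE is the grip in N (left out, the last holds). Time passes only in rows, so rows that repeat a pose let the fingers close. It gives the time, the measured TCP pose, the force, the opening and the grip force at its end, in the units of the state.
- readout.get_obs(): the state, without advancing time (a new reading comes with each control period).
- camera(name): name is "side" or "top"; returns (picture, depth): 480x640x3 uint8, blue, green, red; 480x640 float32, m along the optical axis (not along the pixel's ray), 0 where there is no reading.
- calibration(name): a dict with "K" (3x3 intrinsics, pixels), "xyz" and "orientation" of the camera in the world. Camera axes: x right, y down, z forward; pixel columns grow to the right and rows downward; lengths in m; the calibration is good to about 2 mm. A picture is of the moment at which its call begins. calibration takes no time and is no camera call.
- finish_job(): hands the job in; it is judged then, once.
Trained networks look in the newest picture that a camera, given by its name, has taken for a name from the list of things; names that differ only in an ending like _2 or _b are one class to them, and where a whole thing is asked for, a point or a joint stands for the part that bears it (a point fixed in the world has none). Each returns a list of dicts, best first, with "confidence" (0 to 1); they miss things now and then, are a little off and sometimes report something else, mostly with a low value. They report only what shows in the picture. A call takes as long as a camera call.
- nets.spot_in(camera, thing): "point" ([column, row] as shares, 0 to 1, of the picture: columns of its width, rows of its height, amid what is visible of it).
- nets.trace(camera, thing): "pixels" (480x640 bool, what is visible of it) and "point" ([column, row] as shares, 0 to 1, of the picture: columns of its width, rows of its height, amid what is visible of it).
The state is a dict: "time_s": time; "qpos": joint angles; "joint_vel": joint speeds; "effort": joint torques, N m; "position": TCP position; "tcp_rot": TCP orientation; "force": force on the tool from outside, world axes, zero at the start; "moment": the same for the moment, N m; "gripper_width": opening from 0.0 (shut) to 1.0 (fully open); "finger_force": force on a finger pad.
Only numpy, scipy, OpenCV 4.12 (cv2) and the standard library are available. Lean on these libraries where they do the work, as an engineer would, in place of code of your own. Each camera call takes 0.05 s, during which the arm holds its last target. There are 200 camera calls.

TASK

The grey food-waste caddy's carrying handle is folded forward, which locks the green lid. Swing the handle over to the back until it rests on its rear stop, then lift the lid by the loop at its front and hold it there 60 degrees open, so that I can scrape my board into the caddy while the lid shields the wall. Finish with the gripper still holding the lid by the loop at that angle, and leave the onion, the garlic and the mug where they stand.

Things in the scene. Friction and masses are not known exactly. Their poses are not given: they have to be found in the camera images.
- caddy: Grey plastic food-waste caddy with a green lid and a black carrying handle, fixed to the worktop. Body 160 x 184 mm in plan, 130 mm high; the closed lid's top is at z = 0.145. Origin: centre of the underside; x points to the back (where the lid is hinged), y to the left seen from the front, z up. It stands upright, turned about z.
- lid (a joint): Opening angle of the green lid, rad: 0 shut, grows as the front goes up, 1.4 at most; 60 degrees is 1.05. Mass 0.24 to 0.4 kg; it falls shut when let go at any angle. It turns about the caddy's y axis through point lid_hinge. Locked (moves under 0.05 rad) while the carrying handle is folded forward, free when the handle lies on its rear stop.
- bail (a joint): Angle of the black carrying handle, rad: 0 fully forward (leaning forward, 33 degrees above level), 1.0 upright, 2.22 on its rear stop (leaning back, 20 degrees above level). It turns about the caddy's y axis through point bail_pivot. A stiff pivot: it stays where it is left and takes about 1 to 2 N at the bar to move.
- lid_loop (a point): Middle of the loop handle's bar at the front edge of the lid: a round green bar, 11 mm thick, 76 mm long in the caddy's y, in the lid's plane, 202 mm from the hinge axis (at x = -0.119, z = 0.137 in the caddy's frame when shut). Free gap of 28 mm between the bar and the lid's edge, 89 mm wide, open below. Axes as the lid's: at 0 as the caddy's.
- lid_hinge (a point): Point on the lid's hinge axis, at (0.083, 0, 0.134) in the caddy's frame; the axis runs along the caddy's y.
- bail_grip (a point): Middle of the carrying handle's cross bar: a black round sleeve 13 mm thick, 80 mm long, along the caddy's y, 120 mm from the pivot axis; the side arms stand at y = +-0.117 in the caddy's frame, outside the lid. On the rear stop the bar is at x = 0.113, z = 0.157 in the caddy's frame, 22 mm behind the lid's hinge barrels.
- bail_pivot (a point): Point midway between the handle's two pivots, on their axis, at (0, 0, 0.116) in the caddy's frame; the axis runs along the caddy's y.
- onion: A brown onion, 82 mm across, 94 mm high, loose, right or left of the caddy. Origin: centre of its underside.
- garlic: A garlic bulb, 53 mm, loose, right or left of the caddy. Origin: centre of its underside.
- mug: A dark blue and white mug, 82 mm across, 97 mm high, handle along its -y, loose, left of the caddy. Origin: centre of its underside.

How it is judged:
On the way:
1. the carrying handle lies at the back on its stop (within about 9 degrees) while the lid is still shut (value of joint bail above 2.06 rad and value of joint lid below 0.12 rad), for 0.2 s.
At the end, for the whole second after the job is handed in: The lid is held still by the fingers at its loop, 60 degrees open within 8 degrees (0.907 to 1.187 rad); the carrying handle still lies at the back within about 9 degrees of its stop (above 2.06 rad); onion, garlic and mug stand within 30 mm of where they stood (value of joint lid between 0.907 and 1.187 rad and velocity of joint lid between -0.08 and 0.08 rad/s and value of joint bail above 2.06 rad and contact force between the fingers and caddy above 0.3 N and distance between the grasp point and lid_loop below 0.05 m and distance of each of onion, garlic, mug from where it was at the start of the episode below 0.03 m); the arm keeps its last pose, push and grip.
It fails at once if onion, garlic or mug knocked over or pushed more than 50 mm (distance of any of onion, garlic, mug from where it was at the start of the episode above 0.05 m or angle between any of onion, garlic, mug's own z axis and vertical above 0.6 rad).
It also fails if it takes over 61 s, if anything falls off the work surface, if the arm or the gripper's body presses on something with over 40 N, if the wrist force passes 120 N, or if a joint passes its speed limit or range.

## Working session

There is one attempt and no reset: what is moved stays moved. The work goes in short steps, Python scripts to look and compute and a shell command to move; the robot and the scene stay as the last step left them, time stands still between calls to the robot, and variables do not carry over. Pictures are saved under pics/ and viewed, at most 10 in all, crops included, and the job is handed in when it is done.

```bash
ls; mkdir -p pics
python3 - <<'E'
from station import readout,camera,calibration,nets
import cv2,numpy as np
np.set_printoptions(precision=4,suppress=True)
o=readout.get_obs();print({k:np.round(v,3) for k,v in o.items()})
ims=[]
for n in("side","top"):
    p,d=camera(n);ims.append(p);np.save(f"pics/{n}_d.npy",d)
    c=calibration(n);print(n,c)
    for t in("caddy","lid_loop","bail_grip","bail_pivot","lid_hinge","onion","garlic","mug"):
        r=nets.spot_in(n,t);print(t,[(np.round(np.array(x["point"])*[640,480]),round(x["confidence"],2)) for x in r[:2]])
    cv2.imwrite(f"pics/{n}0.png",p)
E
```

```text
pics
{'time_s': np.float64(0.0), 'qpos': array([-1.45 ,  0.218,  1.615,  0.   ,  1.311, -0.112]), 'joint_vel': array([ 0.001, -0.   ,  0.001, -0.002,  0.002, -0.001]), 'effort': array([ -0.001, -39.684, -30.385,  -0.   ,   0.01 ,  -0.   ]), 'position': array([ 0.144, -0.607,  0.23 ]), 'tcp_rot': array([-0.001,  0.993,  0.116,  0.   ]), 'force': array([-0.341, -0.106, -0.667]), 'moment': array([-0.011,  0.061,  0.055]), 'finger_force': np.float64(0.0), 'gripper_width': np.float64(0.999)}
side {'K': array([[457.4802,   0.    , 326.4377],
       [  0.    , 457.4802, 241.3008],
       [  0.    ,   0.    ,   1.    ]]), 'xyz': array([0.0929, 0.9852, 0.7214]), 'orientation': array([ 0.1142, -0.1769,  0.8428, -0.4953])}
caddy [(array([359., 228.]), 0.83)]
lid_loop [(array([358., 212.]), 0.88)]
bail_grip [(array([364., 212.]), 0.55)]
bail_pivot [(array([358., 225.]), 0.85)]
lid_hinge [(array([360., 229.]), 0.94)]
onion [(array([397., 222.]), 0.67)]
garlic [(array([338., 271.]), 0.7)]
mug [(array([305., 387.]), 0.7), (array([337., 274.]), 0.38)]
top {'K': array([[507.2034,   0.    , 319.8091],
       [  0.    , 507.2034, 235.9798],
       [  0.    ,   0.    ,   1.    ]]), 'xyz': array([0.393 , 0.0389, 1.1902]), 'orientation': array([ 0.0392, -0.7013,  0.7107, -0.0384])}
caddy [(array([431., 227.]), 0.88)]
lid_loop [(array([428., 221.]), 0.78)]
bail_grip [(array([442., 254.]), 0.96)]
bail_pivot [(array([426., 228.]), 0.68)]
lid_hinge [(array([425., 224.]), 0.7)]
onion [(array([503., 249.]), 0.98)]
garlic [(array([340., 229.]), 0.74)]
mug [(array([139., 291.]), 0.57)]
```

View pictures.

View pics/side0.png

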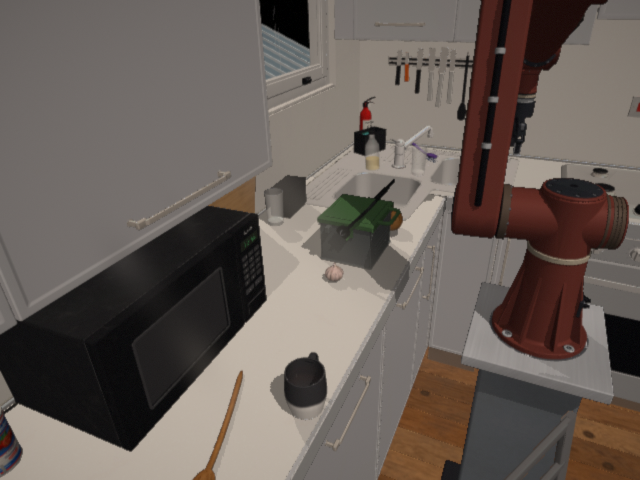

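View pics/top0.png

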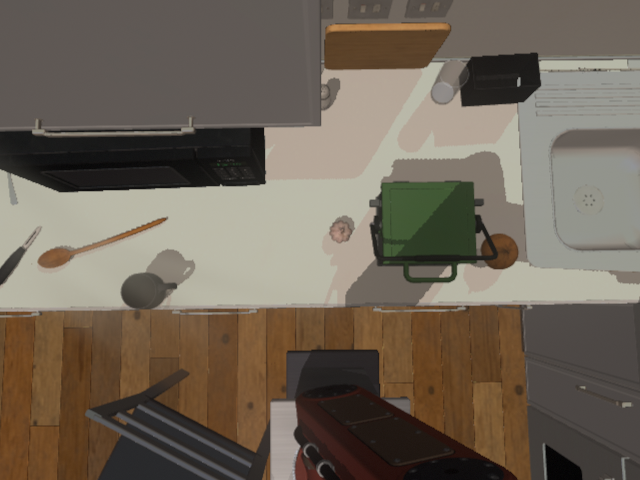

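```bash
cat > h.py <<'E'
import numpy as np,cv2
from scipy.spatial.transform import Rotation as R
from station import readout,camera,calibration,nets
np.set_printoptions(precision=4,suppress=True)
def cloud(n,d):
    c=calibration(n);v,u=np.mgrid[:480,:640];K=c["K"]
    P=np.stack([(u-K[0,2])/K[0,0]*d,(v-K[1,2])/K[1,1]*d,d],-1)
    q=c["orientation"];return P@R.from_quat([q[1],q[2],q[3],q[0]]).as_matrix().T+c["xyz"]
E
python3 - <<'E'
from h import *
C={}
for n in("top","side"):
    p=cv2.imread(f"pics/{n}0.png").astype(int);W=cloud(n,np.load(f"pics/{n}_d.npy"))
    b,g,r=p[...,0],p[...,1],p[...,2]
    reg=(W[...,0]>.2)&(W[...,0]<.65)&(W[...,1]<-.05)&(W[...,1]>-.45)&(W[...,2]>.1)&(W[...,2]<.3)
    G=reg&(g>r*1.35)&(g>b*1.35);B=reg&(p.max(-1)<45)&(W[...,2]>.155)
    print(n,"green",G.sum(),"black",B.sum())
    top=G&(abs(W[...,2]-.145)<.012);P=W[top]
    print("z green med",np.median(P[:,2]))
    rect=cv2.minAreaRect((P[:,:2]*1000).astype(np.float32));print("rect",rect)
    Q=W[B];print("black z range",np.percentile(Q[:,2],[1,50,95,99]))
    for lo in np.arange(.15,.2,.01):
        q=Q[(Q[:,2]>lo)&(Q[:,2]<=lo+.01)]
        if len(q): print(lo.round(3),len(q),q.mean(0),q[:,:2].min(0),q[:,:2].max(0))
    if n=="top":
        vs,us=np.nonzero(G)
        for v in range(176,290,3):
            k=us[vs==v]
            if len(k): print(v,len(k),k.min(),k.max(),W[v,k].mean(0),W[v,k.min()],W[v,k.max()])
    for t in("bail_grip","lid_loop","onion","garlic","mug"):
        camera(n) if t=="bail_grip" else 0
        r=nets.trace(n,t)
        if r: m=r[0]["pixels"];print(t,r[0]["confidence"],m.sum(),np.median(W[m],0),W[m].min(0),W[m].max(0))
E
```

```text
top green 542 black 717
z green med 0.14510534006161524
rect ((532.2861328125, -177.02931213378906), (109.8093490600586, 206.87689208984375), 67.95085144042969)
black z range [0.1575 0.2103 0.2146 0.2162]
0.15 15 [ 0.5042 -0.225   0.1573] [ 0.4999 -0.3054] [ 0.5086 -0.0678]
0.16 27 [ 0.4967 -0.1914  0.1653] [ 0.4908 -0.3065] [ 0.5029 -0.0682]
0.17 28 [ 0.4886 -0.2199  0.1748] [ 0.4796 -0.306 ] [ 0.4944 -0.0676]
0.18 28 [ 0.4805 -0.1865  0.1848] [ 0.4748 -0.3074] [ 0.4867 -0.068 ]
0.19 28 [ 0.4716 -0.2029  0.1949] [ 0.4651 -0.3047] [ 0.4765 -0.0674]
0.2 208 [ 0.457  -0.1828  0.2079] [ 0.4507 -0.3063] [ 0.4691 -0.0677]
188 5 423 449 [ 0.6054 -0.2153  0.1471] [ 0.6058 -0.1776  0.1474] [ 0.6053 -0.2321  0.1465]
191 21 418 449 [ 0.5996 -0.2072  0.1449] [ 0.6001 -0.1674  0.1449] [ 0.5991 -0.2321  0.1455]
194 24 422 448 [ 0.5933 -0.2008  0.145 ] [ 0.5931 -0.175   0.1476] [ 0.593  -0.23    0.1446]
197 19 419 446 [ 0.5868 -0.2047  0.1451] [ 0.5869 -0.1686  0.1473] [ 0.5866 -0.2256  0.1446]
200 1 430 430 [ 0.5805 -0.1916  0.146 ] [ 0.5805 -0.1916  0.146 ] [ 0.5805 -0.1916  0.146 ]
203 6 420 43
[... 2120 characters left out ...]
751] [ 0.4777 -0.0695] [ 0.4862 -0.0609]
0.18 14 [ 0.4731 -0.066   0.1852] [ 0.4652 -0.0697] [ 0.4814 -0.0623]
0.19 16 [ 0.4645 -0.0673  0.1957] [ 0.4564 -0.0705] [ 0.4727 -0.0638]
0.2 82 [ 0.4538 -0.1392  0.2074] [ 0.4486 -0.2833] [ 0.463  -0.0668]
bail_grip 0.76 176 [ 0.5202 -0.0764  0.1303] [ 0.0929 -0.3021  0.1011] [0.5501 0.9852 0.7214]
lid_loop 0.61 1728 [ 0.5278 -0.1586  0.1425] [ 0.0929 -0.4452  0.0057] [0.7416 0.9852 0.7214]
onion 0.6 144 [ 0.4516 -0.3476  0.0398] [ 0.0929 -0.3747  0.0049] [0.4735 0.9852 0.7214]
garlic 0.72 242 [0.5263 0.0051 0.0286] [ 0.0929 -0.0807 -0.004 ] [0.5747 0.9852 0.7214]
mug 0.69 2354 [0.3979 0.4427 0.0638] [ 0.0929  0.2932 -0.0038] [0.4895 0.9852 0.7214]
```

Run:
```python
import cv2,numpy as np
a=cv2.imread("pics/top0.png")[170:300,330:530];b=cv2.imread("pics/side0.png")[170:280,300:420]
a=cv2.resize(a,None,fx=4,fy=4,interpolation=2);cv2.imwrite("pics/crop_top.png",a)
cv2.imwrite("pics/crop_side.png",cv2.resize(b,None,fx=5,fy=5,interpolation=2))
```

```text
(no output)
```

View pics/crop_top.png

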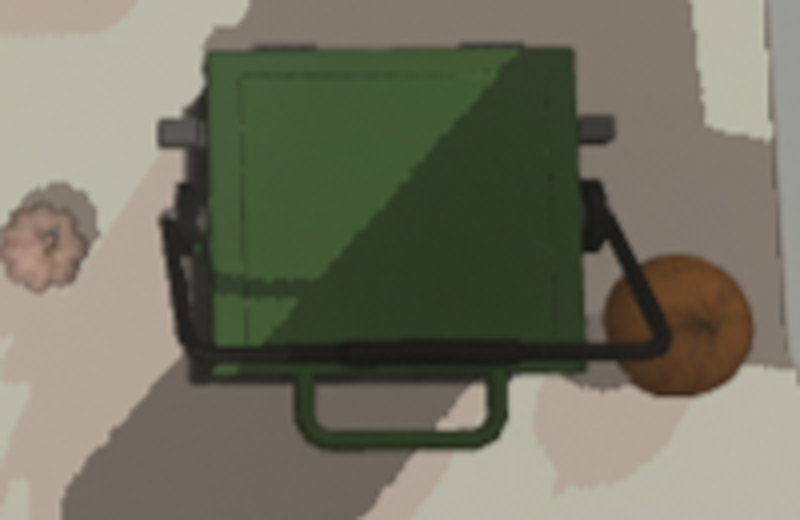

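Top crop: the bar runs at about row 258 (columns 380–495) and the loop bar at about row 280 (columns 405–456). The onion is at about (500,251). The handle is at roughly 50° above level. Next I'll refine the lid and loop geometry.

Run:
```python
from h import *
from scipy.optimize import least_squares
for n in("top","side"):
    p=cv2.imread(f"pics/{n}0.png");W=cloud(n,np.load(f"pics/{n}_d.npy"))
    H=cv2.cvtColor(p,cv2.COLOR_BGR2HSV)
    reg=(W[...,0]>.3)&(W[...,0]<.7)&(W[...,1]<0)&(W[...,1]>-.4)
    G=reg&(abs(H[...,0].astype(int)-60)<18)&(H[...,1]>60)
    L=G&(abs(W[...,2]-.145)<.008)&(W[...,0]>.45)
    r=cv2.minAreaRect((W[L][:,:2]*1000).astype(np.float32));print(n,"lid",L.sum(),r)
    q=W[G&(W[...,0]<.432)&(W[...,2]>.12)&(W[...,2]<.16)]
    if len(q):
        print("loop",len(q),q.min(0),q.max(0),np.median(q[:,2]))
        f=q[(q[:,0]<q[:,0].min()+.014)];c=np.polyfit(f[:,1],f[:,0],1);print("bar",f.mean(0),"slope",c[0],f[:,1].min(),f[:,1].max())
    b=W[reg&(p.max(-1)<45)&(W[...,2]>.2)];b=b[(b[:,1]<-.09)&(b[:,1]>-.285)]
    if len(b)>10: print("bail bar",b.mean(0),"slope",np.polyfit(b[:,1],b[:,0],1)[0],b.min(0),b.max(0))
```

```text
top lid 6904 ((535.546142578125, -187.07376098632812), (193.66220092773438, 171.4832763671875), 89.75335693359375)
loop 232 [ 0.4117 -0.2404  0.1355] [ 0.4315 -0.1336  0.1475] 0.14201378355669791
bar [ 0.4164 -0.1863  0.1418] slope 0.010745476512059194 -0.23834801086625337 -0.1352472930247847
bail bar [ 0.4558 -0.1865  0.2114] slope 0.007756696121483622 [ 0.4506 -0.2849  0.2049] [ 0.4615 -0.09    0.2174]
side lid 1431 ((534.10009765625, -176.7333984375), (168.13031005859375, 212.1623992919922), 0.012401639483869076)
loop 65 [ 0.4099 -0.2358  0.1324] [ 0.432  -0.1264  0.1435] 0.14024047325822964
bar [ 0.4154 -0.1715  0.14  ] slope 0.03703742045379915 -0.23247566931175478 -0.12641899511821963
bail bar [ 0.4532 -0.175   0.2097] slope 0.006393634963413207 [ 0.4481 -0.2833  0.2039] [ 0.461  -0.0927  0.2135]
```

```bash
python3 -m inch '[[4,-4,-5,-0.13],[8,-8,-5,-0.28],[12,-12,-5,-0.43],[17,-16,-5,-0.58],[21,-20,-5,-0.73],[26,-25,-5,-0.88],[30,-30,-5,-1.03],[34,-33,-5,-1.18],[35.6,-34.7,-5,-1.338],[35.6,-34.7,-5,-1.338]]' 0 40
```

```text
time_s: 2.75
position: [0.4112, -0.187, 0.2815]
tcp_rot: [0.0, 0.706, 0.708, 0.0]
force: [0.9, -0.1, -0.2]
gripper_width: 0.002
finger_force: 0.0
```

```bash
python3 -m inch '[[0,0.3,4,0],[0,0.3,8.3,0],[0,1.5,8.5,0],[0,2.5,8.3,0],[0,4,7.8,0],[0,5.5,7.2,0],[0,7,6.5,0],[0,7,6.5,0]]'
python3 - <<'E'
from h import *
p,d=camera("side");cv2.imwrite("pics/s1.png",cv2.resize(p[120:290,270:480],None,fx=3.5,fy=3.5))
E
```

```text
time_s: 3.75
position: [0.485, -0.1905, 0.2225]
tcp_rot: [0.005, 0.707, 0.707, 0.001]
force: [-1.0, 0.7, 0.1]
gripper_width: -0.003
finger_force: 0.0
```

View pics/s1.png

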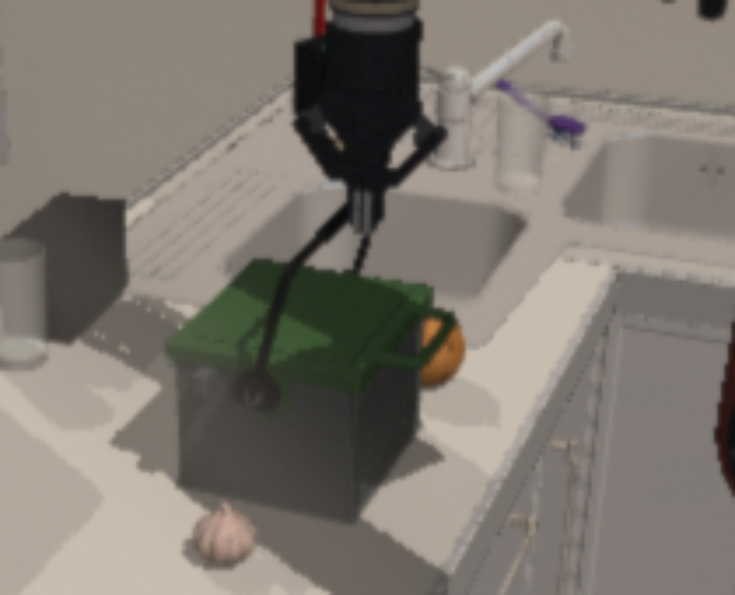

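The push works: the bar rides on the fingertips (about (360,215) in the crop), not yet upright. I'll continue pushing over the top.

```bash
python3 -m inch '[[0.2,1.5,0.3,0],[0.3,3,0.3,0],[0.3,5,0.3,0],[0.3,7,0.6,0],[0.3,9,1.2,0],[0.3,10.5,1.8,0],[0.3,12,2.3,0],[0.3,12,2.3,0]]'
python3 - <<'E'
from h import *
p,d=camera("side");cv2.imwrite("pics/s2.png",cv2.resize(p[120:290,270:480],None,fx=3.5,fy=3.5))
E
```

```text
time_s: 4.8
position: [0.6015, -0.1852, 0.1925]
tcp_rot: [-0.0, 0.707, 0.707, 0.0]
force: [0.2, -0.2, 0.3]
gripper_width: 0.002
finger_force: 0.0
```

View pics/s2.png

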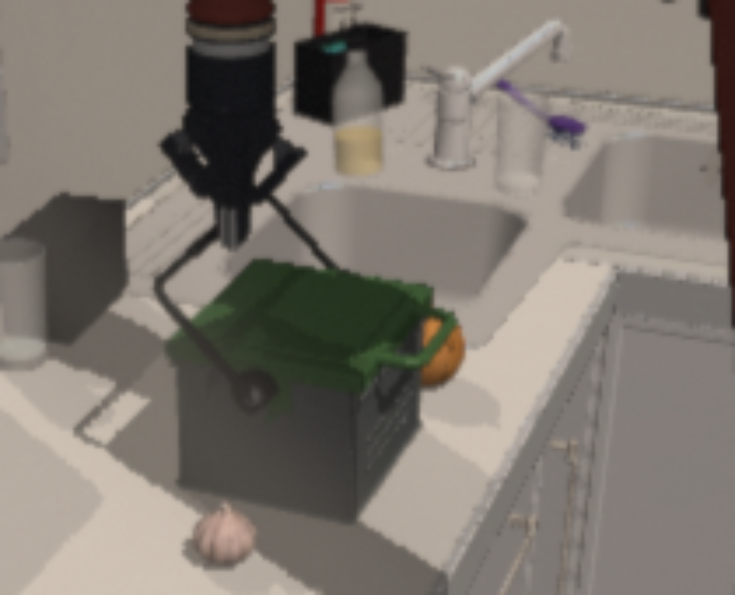

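Handle past the top, leaning back around 40°. Now press it down from above onto the stop.

```bash
python3 -m inch '[[0,0,-4,0],[0,3.8,-4,0],[0,4,-2,0],[0,4,-0.5,0],[0,4,0.5,0],[0,4.2,1.4,0],[0,4.2,2.2,0],[0,4.2,2.7,0],[0,4.2,2.9,0],[0,4.2,2.9,0]]'
python3 - <<'E'
from h import *
p,d=camera("side");cv2.imwrite("pics/s3.png",cv2.resize(p[120:290,270:480],None,fx=3.5,fy=3.5))
E
```

```text
time_s: 6.1
position: [0.6556, -0.1855, 0.1736]
tcp_rot: [0.014, 0.707, 0.707, 0.011]
force: [20.7, 3.1, 10.9]
gripper_width: -0.001
finger_force: 11.6
```

View pics/s3.png

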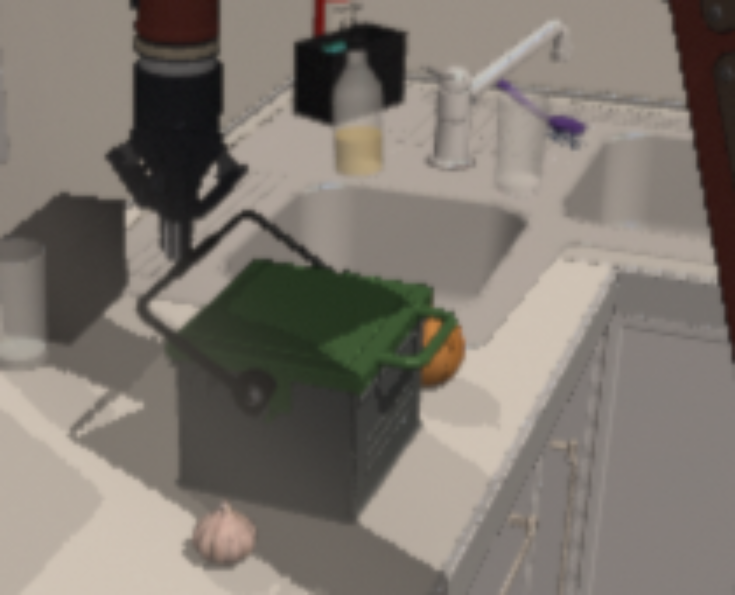

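The tip slipped down behind the bar. I'll lift, go a bit forward and press again centred on the bar.

```bash
python3 -m inch '[[0,0.6,-3,0],[0,-0.6,-5,0],[0,-0.6,-4,0],[0,-0.6,-3,0],[0,-0.6,-3,0]]'
python3 - <<'E'
from h import *
o=readout.get_obs();print(o["position"])
for n in("top","side"):
    p,d=camera(n);W=cloud(n,d);cv2.imwrite(f"pics/x_{n}.png",p)
    reg=(W[...,0]>.56)&(W[...,0]<.7)&(W[...,1]<-.05)&(W[...,1]>-.33)&(W[...,2]>.15)&(W[...,2]<.25)&(p.max(-1)<60)
    for lo,hi in((-.32,-.235),(-.235,-.14),(-.14,-.06)):
        b=W[reg&(W[...,1]>lo)&(W[...,1]<hi)]
        if len(b)>3: b=b[np.argsort(b[:,0])[-25:]];print(n,lo,len(b),b.mean(0),b.min(0),b.max(0))
E
```

```text
time_s: 6.78
position: [0.6342, -0.1846, 0.19]
tcp_rot: [-0.003, 0.707, 0.707, -0.001]
force: [-0.6, 0.6, -0.3]
gripper_width: -0.003
finger_force: 0.0
[ 0.6342 -0.1846  0.19  ]
top -0.32 25 [ 0.6356 -0.2658  0.1868] [ 0.6343 -0.2906  0.1824] [ 0.6384 -0.2441  0.1906]
top -0.235 25 [ 0.6336 -0.1465  0.1871] [ 0.6301 -0.1525  0.1812] [ 0.6369 -0.1402  0.1917]
top -0.14 25 [ 0.6356 -0.1096  0.1867] [ 0.6347 -0.1386  0.1805] [ 0.6372 -0.0841  0.1892]
side -0.32 25 [ 0.6246 -0.2838  0.1793] [ 0.6072 -0.3039  0.1669] [ 0.633  -0.2363  0.1857]
side -0.235 25 [ 0.6599 -0.1777  0.2442] [ 0.6528 -0.195   0.2335] [ 0.6733 -0.1698  0.2488]
side -0.14 25 [ 0.6012 -0.0809  0.1634] [ 0.5792 -0.139   0.1509] [ 0.6334 -0.0624  0.1862]
```

```bash
python3 -m inch '[[0,0.2,0.5,0],[0,0.5,1.0,0],[0,0.8,1.5,0],[0,1.0,2.0,0],[0,1.1,2.5,0],[0,1.2,2.8,0],[0,1.2,2.9,0],[0,1.2,2.9,0]]'
python3 - <<'E'
from h import *
for n in("top","side"):
    p,d=camera(n);W=cloud(n,d);cv2.imwrite(f"pics/x_{n}.png",p)
    reg=(W[...,0]>.56)&(W[...,0]<.7)&(W[...,1]<-.05)&(W[...,1]>-.33)&(W[...,2]>.13)&(W[...,2]<.25)&(p.max(-1)<60)
    for lo,hi in((-.32,-.235),(-.14,-.06)):
        b=W[reg&(W[...,1]>lo)&(W[...,1]<hi)]
        if len(b)>3: b=b[np.argsort(b[:,0])[-25:]];print(n,lo,len(b),b.mean(0),b.min(0),b.max(0))
E
```

```text
time_s: 7.88
position: [0.6483, -0.1853, 0.1651]
tcp_rot: [-0.0, 0.707, 0.707, -0.0]
force: [0.6, -0.3, 1.0]
gripper_width: -0.003
finger_force: 0.0
top -0.32 25 [ 0.648  -0.2648  0.1622] [ 0.6469 -0.2918  0.1578] [ 0.6507 -0.2402  0.166 ]
top -0.14 25 [ 0.6478 -0.1117  0.1625] [ 0.6469 -0.1387  0.1596] [ 0.6486 -0.0852  0.1664]
side -0.32 25 [ 0.6307 -0.2792  0.153 ] [ 0.6126 -0.3068  0.1386] [ 0.6463 -0.2443  0.1627]
side -0.14 25 [ 0.6017 -0.1233  0.1448] [ 0.5906 -0.1394  0.1405] [ 0.6449 -0.0691  0.1618]
```

```bash
python3 -m inch '[[0,0,0.3,0],[0,0,0.5,0],[0,0,0.5,0]]'
```

```text
time_s: 8.35
position: [0.6491, -0.1856, 0.1633]
tcp_rot: [0.001, 0.707, 0.707, 0.0]
force: [-3.9, 1.2, 9.8]
gripper_width: -0.002
finger_force: 4.5
```

Handle is on its stop: the force rises to about 10 N with the bar at z≈0.157. Now to the loop.

```bash
python3 -m inch '[[0,0,-5,0],[0,0,-9,0],[0,-5,-9,0],[0,-10,-9,0],[0,-15,-9,0],[0,-20,-9,0],[0,-23.2,-9,0],[0,-23.2,-9,0]]' 0.3
python3 - <<'E'
from h import *
for n in("top","side"):
    p,d=camera(n);W=cloud(n,d);cv2.imwrite(f"pics/y_{n}.png",p)
    H=cv2.cvtColor(p,cv2.COLOR_BGR2HSV)
    G=(abs(H[...,0].astype(int)-60)<18)&(H[...,1]>60)&(W[...,0]<.428)&(W[...,0]>.38)&(W[...,2]>.12)&(W[...,2]<.16)&(abs(W[...,1]+.187)<.036)
    q=W[G];print(n,len(q),q.mean(0) if len(q) else "",q.min(0) if len(q) else "",q.max(0) if len(q) else "")
E
```

```text
time_s: 9.35
position: [0.4149, -0.1852, 0.2501]
tcp_rot: [0.0, 0.708, 0.707, -0.0]
force: [0.4, 0.1, 0.5]
gripper_width: 0.302
finger_force: 0.0
top 101 [ 0.4154 -0.1766  0.1423] [ 0.412  -0.203   0.1363] [ 0.4189 -0.1511  0.1463]
side 22 [ 0.4131 -0.1879  0.1408] [ 0.4106 -0.2202  0.1388] [ 0.4181 -0.1518  0.1434]
```

```bash
python3 -m inch '[[0,0,4,0],[0,0,8,0],[0,0,10,0],[0,0,11.5,0],[0,0,12.8,0],[0,0,12.8,0]]' && python3 -m inch '[[0,0,0,0],[0,0,0,0],[0,0,0,0],[0,0,0,0]]' 0 50
python3 - <<'E'
from h import *
p,d=camera("side");cv2.imwrite("pics/s4.png",cv2.resize(p[120:290,270:480],None,fx=3.5,fy=3.5))
E
```

```text
time_s: 10.2
position: [0.4164, -0.1851, 0.1215]
tcp_rot: [-0.001, 0.707, 0.707, -0.0]
force: [0.3, 0.2, -0.2]
gripper_width: 0.297
finger_force: 0.0
time_s: 10.7
position: [0.4167, -0.1857, 0.123]
tcp_rot: [0.0, 0.707, 0.707, -0.0]
force: [-2.9, 0.1, 3.3]
gripper_width: 0.108
finger_force: 49.1
```

View pics/s4.png

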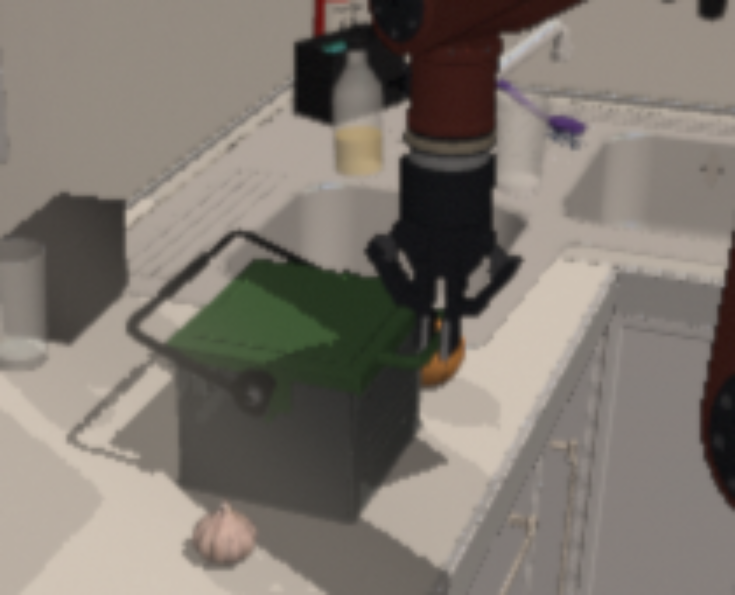

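Loop gripped (opening 9 mm, 49 N), with the handle at the back. Now the lifting arc.

```bash
python3 -m inch '[[0,0.1,-1.5,0],[0,0.3,-3,0],[0,0.6,-4.5,0],[0,1,-6,0],[0,1.5,-7.3,0],[0,2.1,-8.7,0],[0,2.9,-10.1,0],[0,3.7,-11.4,0],[0,3.7,-11.4,0]]'
python3 - <<'E'
from h import *
p,d=camera("side");cv2.imwrite("pics/s5.png",cv2.resize(p[90:290,270:480],None,fx=2.9,fy=2.9))
E
```

```text
time_s: 11.88
position: [0.4533, -0.1858, 0.2389]
tcp_rot: [-0.0, 0.707, 0.707, -0.001]
force: [-6.4, -2.1, 2.7]
gripper_width: 0.107
finger_force: 48.8
```

View pics/s5.png

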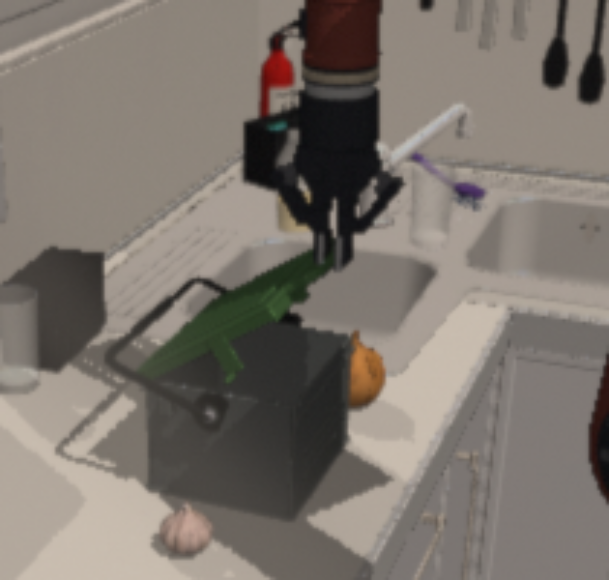

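The lid is at about 35° and the handle stays back. Finishing the arc.

```bash
python3 -m inch '[[0,1,-1.2,0],[0,1.9,-2.3,0],[0,3,-3.4,0],[0,4.2,-4.4,0],[0,5,-5,0],[0,5.8,-5.5,0],[0,6.7,-6,0],[0,6.7,-6,0],[0,6.7,-6,0]]'
python3 - <<'E'
from h import *
o=readout.get_obs();t=np.array(o["position"])+[0,0,.019]
print("angle from tcp",np.arctan2(t[2]-.134,.618-t[0])-.015, np.hypot(t[2]-.134,.618-t[0]))
for n in("side","top"):
    p,d=camera(n);W=cloud(n,d)
    H=cv2.cvtColor(p,cv2.COLOR_BGR2HSV)
    G=(abs(H[...,0].astype(int)-60)<18)&(H[...,1]>60)&(abs(W[...,1]+.187)<.12)&(W[...,2]>.14)&(W[...,2]<.33)&(W[...,0]>.45)&(W[...,0]<.66)
    q=W[G];c=q-np.median(q,0);c=c[np.linalg.norm(c,axis=1)<.15];v=np.linalg.svd(c,full_matrices=False)[2][2];print(n,len(q),"normal",v,"lid angle",np.arctan2(abs(v[0]),abs(v[2])))
    b=W[(p.max(-1)<60)&(W[...,0]>.6)&(W[...,0]<.68)&(W[...,1]<-.06)&(W[...,1]>-.31)&(W[...,2]>.13)&(W[...,2]<.22)];print("bail",len(b),b.max(0) if len(b) else "",b.mean(0) if len(b) else "")
    if n=="side": cv2.imwrite("pics/s6.png",cv2.resize(p[60:290,270:480],None,fx=2.6,fy=2.6))
    for k in("onion","garlic","mug"):
        r=nets.trace(n,k)
        if r: print(k,np.median(W[r[0]["pixels"]],0))
E
```

```text
time_s: 13.05
position: [0.5205, -0.1862, 0.3008]
tcp_rot: [0.001, 0.707, 0.707, -0.001]
force: [-6.9, -2.6, 10.2]
gripper_width: 0.105
finger_force: 50.0
angle from tcp 1.0726406551376795 0.20976971078687073
side 802 normal [0.8949 0.0201 0.4458] lid angle 1.1086166283926053
bail 94 [ 0.6466 -0.1339  0.1641] [ 0.6235 -0.2208  0.1538]
garlic [0.5233 0.0068 0.0301]
mug [0.3985 0.4434 0.0649]
top 2213 normal [-0.8479 -0.0838 -0.5234] lid angle 1.0177511748101642
bail 560 [ 0.6514 -0.0688  0.1884] [ 0.6317 -0.1666  0.1636]
onion [ 0.4824 -0.3528  0.0637]
garlic [ 0.5299 -0.0066  0.0354]
mug [0.4028 0.4435 0.0521]
```

View pics/s6.png

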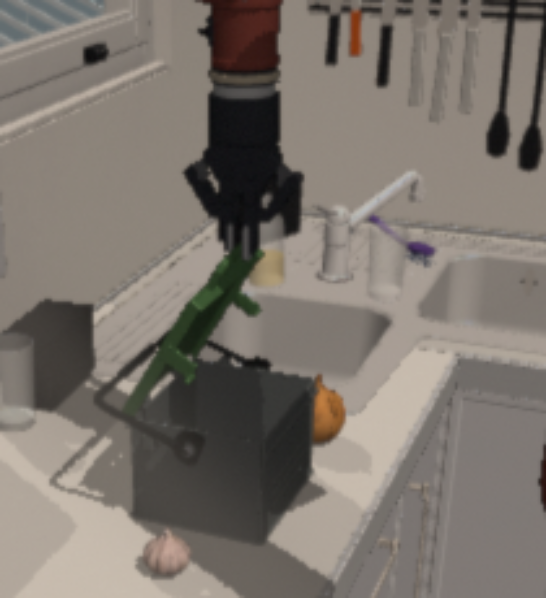

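The lid is held at about 1.06 rad: 1.07 from the tool position, with the two views giving 1.11 and 1.02. The handle is still on its stop and the objects haven't moved. I'll let it settle briefly, then hand in.

```bash
python3 -m inch '[[0,0,0,0],[0,0,0,0],[0,0,0,0],[0,0,0,0]]' && python3 -c "from station import finish_job;print(finish_job())"
```

```text
time_s: 13.95
position: [0.5204, -0.1862, 0.3007]
tcp_rot: [0.001, 0.707, 0.707, -0.001]
force: [-8.2, -2.2, 9.4]
gripper_width: 0.106
finger_force: 50.0
the job is handed in; nothing more can be done
None
```

I handed the job in at 13.95 s, verdict not shown: the handle is on its rear stop, the gripper holds the lid by its loop at about 1.06 rad (61 degrees), and the onion, garlic and mug still stand where they were.

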